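# Clamp a ramekin in the marking jig

### The job

Load the marking jig for the next ramekin: slide the cork pad along the base plate until it drops flat into the round recess, then slide the ramekin, upright, onto the pad so that it is centred over the recess. Then turn the clamp ring round by its knob, clockwise from above, so that it screws down until it bears firmly on the ramekin's rim and stays there. Leave the things standing around the jig alone.

Things in the scene. Friction and masses are not known exactly. Their poses are not given: they have to be found in the camera images.
- jig: marking jig, fixed to the worktop: grey base plate 240 x 325 x 25 mm. Origin on the plate's underside, straight below the centre of the recess; z up; the plate reaches from x = -160 to +80 mm and y = -190 to +135 mm in this frame. Its heading (jig x against world x) differs from run to run by up to 0.25 rad either way.
- fence (a point): middle of the curved aluminium fence on the plate beyond the recess, at its top, 22 mm above the plate. Inner face 38 mm from the recess centre, 8 mm thick, spanning the directions from -20 to +110 degrees about the recess from jig x: it stops a part pushed across the recess in jig +x or +y.
- post (a point): foot of the upright threaded steel post that carries the clamp, at plate level, 95 mm from the recess centre in jig +y. 20 mm across, 120 mm high above the plate.
- recess (a point): centre of the round recess in the plate, at the level of the plate's top face (25 mm above the worktop). The recess is 82 mm across and 15 mm deep, flat-bottomed; axes as the jig's.
- pad: cork pad, a plain disc 72 mm across and 15 mm thick, origin at the centre of its underside, z up, about 60 g. Starts flat on the plate, either in front of the recess (about 100 mm to jig -x) or to its right (about 130 mm to jig -y). Lying in the recess its top is flush with the plate.
- ramekin: ribbed white ramekin, open upward, 68 mm across, 36 mm high, foot about 64 mm across, origin at the centre of its underside, z up, about 130 g. Starts upright on the plate at the other of the two places. Slides over plate and seated pad; without the pad it falls into the recess, out of the ring's reach.
- clamp (a joint): turn of the clamp about the post, rad, clockwise from above; 0 upper stop, 2.35 lower stop. Sinks 14 mm per rad. At 2.0 the arm points to jig -y and the ring, centred over the recess, just touches the rim of a ramekin on the seated pad; 0.05 to 0.3 rad more presses it tight. Starts at 0.1 to 0.6, arm pointing to about jig +x. Stiff: 0.16 N m to turn; stays, and stays tight, when let go.
- ring (a point): centre of the clamp ring, at its underside (36 mm above the plate at clamp = 2.0). Flat dark steel ring, outer diameter 76 mm, inner 40 mm, 10 mm thick, on an arm 95 mm from the post's axis.
- knob (a point): middle of the upright black knob on the outer end of the clamp arm: a round pin 20 mm across and 55 mm high, 142 mm from the post's axis, its foot 25 mm below this point and its top 30 mm above. It sinks with the clamp.
- tape_roll: bystander: roll of packing tape 79 mm across, 37 mm high, lying flat on the worktop; leave alone
- mug: bystander: dark mug 68 x 90 x 62 mm on the worktop; leave alone
- shaker: bystander: glass shaker 27 mm across, 74 mm high, on the worktop; leave alone
- ticket_pad: bystander: pad of tickets 60 x 85 x 19 mm lying on the jig's plate near its right front corner; leave alone
- marker: bystander: marker pen 126 x 18 x 20 mm on the worktop; leave alone
Mind the look-alikes: they are no part of the job. There is more than one size of the pad; the job needs the largest.

How it is judged (in metres and radians):
On the way, in this order (a step that is already met when the one before it is completed fails the run):
1. the cork pad lies flat in the recess (horizontal distance between pad and recess below 0.008 m and z of pad in the frame of recess below -0.012 m and angle between pad's own z axis and vertical below 0.08 rad), for 0.2 s.
2. the ramekin stands upright on the seated pad, centred over the recess (all of step 1 and horizontal distance between ramekin and recess below 0.013 m and z of ramekin in the frame of recess between -0.004 and 0.004 m and angle between ramekin's own z axis and vertical below 0.08 rad), for 0.2 s.
At the end, for the whole second after the job is handed in: The pad lies flat in the recess (within 8 mm of its centre), the ramekin stands upright on the pad within 13 mm of the recess centre, and the clamp ring is turned down over it (clamp past 1.93 rad) and presses on its rim with at least 1.5 N after release, everything at rest (all of step 2 and value of joint clamp above 1.93 rad and contact force between clamp and ramekin above 1.5 N and contact force between ramekin and pad above 1.5 N and linear speed of ramekin below 0.02 m/s and velocity of joint clamp below 0.05 rad/s); the robot touches nothing.
It fails at once if a bystander was pushed more than 40 mm from its place (distance of any of tape_roll, mug, shaker, ticket_pad, marker from where it was at the start of the episode above 0.04 m).
It also fails if it takes over 64 s, if anything falls off the work surface, if the arm or the gripper's body presses on something with over 40 N, if the wrist force passes 120 N, or if a joint passes its speed limit or range.

### The arm

A 6-joint arm with a two-finger parallel gripper is mounted at the origin on a cart in front of the work surface, level with it; the furniture and walls round the work are solid. World frame = base frame: x ahead of the robot, y to its left, z up, the work surface at z = 0. Lengths are in m, angles in degrees, forces in N, time in s.
With the tool pointing down it reaches from about 0.4 to 0.825 m from the base axis. Payload 7 kg.
Tool frame: the origin (TCP) lies between the finger pads; the fingertips stand 25 mm ahead of it and the grasp point (between the pads) lies 6 mm ahead of it; z points along the fingers, y is the line along which they close (so a half turn about z gives the same grasp; the last joint's range is limited). The gripper opens to 88 mm and grips with 3 to 60 N. Pads are 19 mm wide; open, the fingers measure 130 mm over their backs; the gripper's body (78 mm by 193 mm) begins 47 mm behind the grasp point.
Start: joints at [-47.435, 20.546, 0.682, 0, -70.136, -16.507], TCP at [0.296, -0.606, 0.22] pointing down, gripper open.
Joint ranges: [-176.03, 176.03], [-82.01, 121.73], [-58.28, 71.71], [-173.87, 95.51], [-174.79, -0.11], [-173.66, 173.66]. Speed limits (degrees/s): [136.94, 136.94, 172.46, 180, 180, 180].

### API

Orientations are given as [roll, pitch, yaw] about the fixed x, y, z axes, in that order (R = Rz(yaw) Ry(pitch) Rx(roll)).
In Python, from plant import r gives the robot as it stands.
- The arm moves only by the shell command python3 -m crank 'ROWS' [FORCE]. ROWS is JSON, a list of rows, each a list of 3 entries, a list of its own where there are three numbers: the turn, a rotation vector about the tool's x, y, z in degrees, then the shift along the tool's x, y, z in cm, then the closure, from -1 (fully open) to 1 (shut). In form: [[[wx, wy, wz], [dx, dy, dz], fingers], ...]. A call has 1 to 8 rows; each row shifts and turns the commanded pose from where the row before left it, along the tool's axes as they then stand; what a row does not reach is not made up. A row lasts 1/10 s, in which the tool goes at most 50 mm and 8.59 degrees, less where a joint would pass 70% of its speed; a pose out of reach is approached as far as the arm can. A call with a gripper value outside its range is refused whole. The fingers move at their own pace and stop on an object; FORCE is the grip in N (left out, the last holds). Time passes only in rows, so rows that do not move let the fingers close. It gives the time, the measured TCP pose, the force, the opening and the grip force at its end, in the units of the state.
- r.get_state(): the state, without advancing time (a new reading comes with each control period).
- r.capture(name): name is "side" or "top" or "wrist"; returns a dict with "color" (384x512x3 uint8, red, green, blue), "range_z" (384x512 float32, m along the optical axis (not along the pixel's ray), 0 where there is no reading), "intrinsics" (3x3 intrinsics, pixels), "world_from_camera" (4x4, takes a point from camera to world coordinates); the wrist camera has in their place "hand_eye" (4x4, takes a point from camera to tool coordinates, whose origin is the TCP and whose axes are the flange's). Camera axes: x right, y down, z forward; pixel columns grow to the right and rows downward; lengths in m; the calibration is good to about 2 mm. A picture is of the moment at which its call begins: read the wrist's pose just before it.
- r.close_job(): hands the job in; it is judged then, once.
The state is a dict: "time_s": time; "joints": joint angles; "qd": joint speeds; "joint_torque": joint torques, N m; "tcp_pos": TCP position; "eef_rot": TCP orientation; "contact_force": force on the tool from outside, world axes, zero at the start; "moment": the same for the moment, N m; "gripper_width": finger opening in m; "gripper_force": force on a finger pad.
Only numpy, scipy, OpenCV 4.12 (cv2) and the standard library are available. Lean on these libraries where they do the work, as an engineer would, in place of code of your own. Each camera call takes 0.05 s, during which the arm holds its last target. There are 200 camera calls.

## Working session

There is one attempt and no reset: what is moved stays moved. The work goes in short steps, Python scripts to look and compute and a shell command to move; the robot and the scene stay as the last step left them, time stands still between calls to the robot, and variables do not carry over. Pictures are saved under pics/ and viewed, at most 10 in all, crops included, and the job is handed in when it is done.

```bash
mkdir -p pics && ls
python3 - <<'E'
from plant import r
import cv2,numpy as np
print(r.get_state())
for n in("top","side"):
    c=r.capture(n); np.savez(f"{n}0.npz",**c)
    cv2.imwrite(f"pics/{n}0.png",c["color"][:,:,::-1]); print(n,c["intrinsics"].round(1).tolist(),c["world_from_camera"].round(3).tolist())
E
```

```text
pics
{'time_s': 0.0, 'joints': array([-4.74331428e+01,  2.05896224e+01,  6.32680823e-01, -2.02819495e-02,
       -7.01357781e+01, -1.65071491e+01]), 'qd': array([-0.01815226,  0.03859442,  0.00739458,  0.04598813, -0.08593525,
        0.02995651]), 'joint_torque': array([-1.24684384e-04, -5.82724643e+01,  2.93055296e+01,  6.99744165e+00,
        6.64417574e-03, -1.48662589e-04]), 'tcp_pos': array([ 0.29628355, -0.60593021,  0.21953435]), 'eef_rot': array([ 1.79905684e+02, -8.06696477e-03, -1.53947192e+02]), 'contact_force': array([-0.60733063,  0.05982033, -0.04743339]), 'moment': array([ 0.04718239, -0.00266216,  0.03691715]), 'gripper_force': 0.0, 'gripper_width': 0.08774350459728011}
top [[349.7, 0.0, 253.7], [0.0, 349.7, 194.7], [0.0, 0.0, 1.0]] [[-0.014, -0.982, 0.187, 0.336], [-1.0, 0.016, 0.014, -0.032], [-0.016, -0.187, -0.982, 1.027], [0.0, 0.0, 0.0, 1.0]]
side [[404.4, 0.0, 244.6], [0.0, 404.4, 187.4], [0.0, 0.0, 1.0]] [[-0.83, -0.338, 0.443, -0.088], [-0.557, 0.532, -0.638, 0.843], [-0.02, -0.776, -0.63, 0.972], [0.0, 0.0, 0.0, 1.0]]
```

View pics/top0.png

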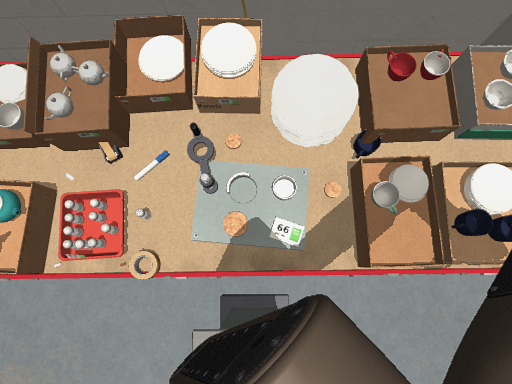

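View pics/side0.png

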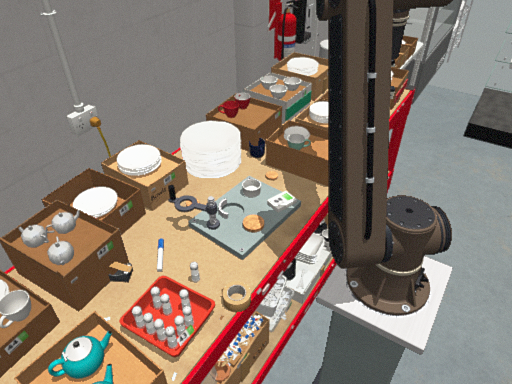

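The top view shows the plate (193–308, 163–247), recess (242,187), ramekin (284,187), pad (235,223), post (208,182), ring (201,150), knob (195,130) and ticket pad (288,230). The small cork discs at (233,141) and (333,189) are decoys. Next I measure these.

```bash
cat > h.py <<'E'
import numpy as np,cv2
def cast(c,px,z,T=None):
    "pixels -> world points on plane z"
    T=c["world_from_camera"] if T is None else T
    px=np.atleast_2d(np.asarray(px,float)); K=c["intrinsics"]
    d=np.c_[(px-[K[0,2],K[1,2]])/[K[0,0],K[1,1]],np.ones(len(px))]@T[:3,:3].T
    return T[:3,3]+d*((z-T[2,3])/d[:,2])[:,None]
def cloud(c,T=None):
    T=c["world_from_camera"] if T is None else T
    K=c["intrinsics"];v,u=np.indices(c["range_z"].shape);z=c["range_z"]
    return np.stack([(u-K[0,2])/K[0,0]*z,(v-K[1,2])/K[1,1]*z,z],-1)@T[:3,:3].T+T[:3,3]
def blob(m,near):
    n,l,s,ce=cv2.connectedComponentsWithStats(m.astype(np.uint8))
    i=1+np.argmin(np.linalg.norm(ce[1:]-near,axis=1)+1e3*(s[1:,4]<25)); return l==i
E
python3 - <<'E'
from h import *
c=dict(np.load("top0.npz")); im=c["color"]; P=cloud(c)
hsv=cv2.cvtColor(im,cv2.COLOR_RGB2HSV)
for p in[(215,235),(235,223),(284,187),(242,187),(220,200),(262,210),(150,200)]:print(p,im[p[1],p[0]],hsv[p[1],p[0]],P[p[1],p[0]].round(3))
H=hsv.astype(int)
u0=np.zeros(im.shape[:2],bool);u0[155:255,185:315]=1
m=u0&(H[...,0]>60)&(H[...,0]<125)&(H[...,1]>8)&(H[...,2]<215)
m=blob(m,(245,205)); pts=np.argwhere(m)[:,::-1]
w=cast(c,pts,.025)[:,:2]
rect=cv2.minAreaRect((w*1000).astype(np.float32)); print("plate",rect, cv2.boxPoints(rect).round(0).tolist(),m.sum())
cork=u0&(H[...,0]<20)&(H[...,1]>70)&(P[...,2]>.03); cork=blob(cork,(235,223))
(cx,cy),rad=cv2.minEnclosingCircle(cast(c,np.argwhere(cork)[:,::-1],.040)[:,:2].astype(np.float32)*1000);print("pad",cx,cy,rad,P[cork][:,2].mean())
for nm,lo,hi,near in[("ram",.052,.07,(284,187)),("ring",.05,.12,(201,150)),("posttop",.137,.16,(208,178)),("knob",.1,.16,(195,130))]:
    q=(P[...,2]>lo)&(P[...,2]<hi)&(np.hypot(*(np.indices(q.shape)[::-1]-np.array(near)[:,None,None]))<28) if 0 else (P[...,2]>lo)&(P[...,2]<hi)
    vv,uu=np.indices(q.shape);q&=np.hypot(uu-near[0],vv-near[1])<22
    X=P[q]; 
    if len(X)<4: print(nm,"none");continue
    cc,rr=cv2.minEnclosingCircle(X[:,:2].astype(np.float32)*1000);print(nm,cc,rr,np.percentile(X[:,2],[5,50,95]).round(4),X.mean(0).round(4),len(X))
# recess floor
q=(P[...,2]<.017)&(P[...,2]>.003);vv,uu=np.indices(q.shape);q&=np.hypot(uu-242,vv-187)<18
X=P[q];print("recess",cv2.minEnclosingCircle(X[:,:2].astype(np.float32)*1000),len(X),X.mean(0))
cv2.imwrite("pics/crop.png",cv2.resize(im[115:260,170:330,::-1],None,fx=5,fy=4.1 if 0 else 4,interpolation=cv2.INTER_CUBIC)[:600,:800])
E
```

```text
(215, 235) [176 187 179] [ 68  15 187] [0.412 0.094 0.025]
(235, 223) [240 185 133] [ 15 114 240] [0.444 0.035 0.039]
(284, 187) [244 244 243] [ 30   1 244] [ 0.548 -0.107  0.031]
(242, 187) [167 178 170] [ 68  16 178] [0.555 0.016 0.009]
(220, 200) [171 181 172] [ 63  14 181] [0.514 0.08  0.023]
(262, 210) [173 183 175] [ 66  14 183] [ 0.482 -0.042  0.023]
(150, 200) [205 173 134] [ 16  88 205] [0.521 0.292 0.001]
plate ((511.93719482421875, 6.3665924072265625), (355.3005065917969, 254.4816131591797), 84.03614044189453) [[367.0, -157.0], [620.0, -184.0], [657.0, 170.0], [404.0, 196.0]] 5018
pad 442.68914794921875 35.02946090698242 35.84711456298828 0.0416385868239212
ram (542.7362060546875, -105.75137329101562) 34.02774429321289 [0.055  0.0602 0.0632] [ 0.5453 -0.1061  0.0597] 101
ring (643.05615234375, 119.76588439941406) 62.10617446899414 [0.0934 0.0972 0.1014] [0.6417 0.127  0.0974] 544
posttop (555.5506591796875, 108.19541931152344) 11.019024848937988 [0.1382 0.1435 0.1473] [0.5543 0.1078 0.1431] 55
knob (674.3756713867188, 148.609375) 31.601245880126953 [0.1005 0.1406 0.1536] [0.6883 0.1376 0.1337] 103
recess ((547.0438232421875, 14.567440032958984), 40.78815460205078) 567 [0.5472223  0.01430757 0.00984296]
```

View pics/crop.png

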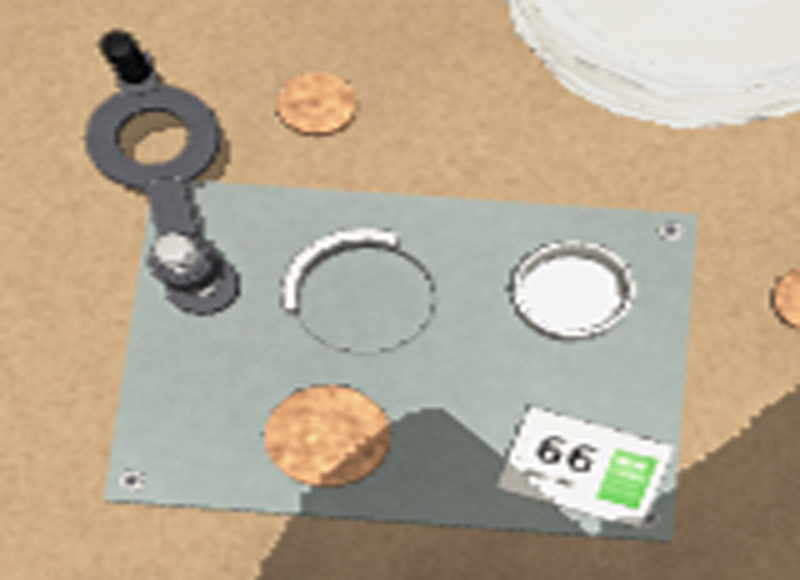

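The measurements agree: the recess is at (0.547, 0.014), the heading is about -5.5°, the clamp is at about 0.1, and the pad is in front. I'll write a move planner and check the heights along the way.

```bash
cat >> h.py <<'E'
def plan(x,y,z,yaw):
    "turn about tool z (deg), then shift in tool axes after the turn (cm)"
    from plant import r
    s=r.get_state(); p=s["tcp_pos"]; d=np.array([x,y,z])-p; a=np.radians(yaw)
    wz=-((yaw-s["eef_rot"][2]+180)%360-180)
    print("t",s["time_s"],"pos",p.round(4),"rot",s["eef_rot"].round(1),"F",s["contact_force"].round(1),"w",round(s["gripper_width"],4))
    print("wz",round(wz,2),"shift",(100*np.array([d@[np.cos(a),np.sin(a),0],d@[np.sin(a),-np.cos(a),0],-d[2]])).round(2))
E
python3 - <<'E'
from h import *
c=dict(np.load("top0.npz"));P=cloud(c)
for y in np.arange(-.5,.26,.1):
    x=.30+(y+.606)*.23; q=(abs(P[...,1]-y)<.06)&(abs(P[...,0]-x)<.12); print(round(y,2),P[q][:,2].max().round(3) if q.any() else None)
plan(.4427,.035,.26,-140.5)
E
```

```text
-0.5 0.144
-0.4 0.129
-0.3 0.72
-0.2 0.738
-0.1 0.809
-0.0 1.027
0.1 0.148
0.2 0.034
t 0.1 pos [ 0.2963 -0.606   0.2196] rot [ 179.9   -0.  -153.9] F [0.4 0.1 0.6] w 0.0878
wz -13.45 shift [-52.07  40.15  -4.04]
```

```bash
python3 -m crank '[[[0,0,-6.7],[0,0,-2],-1],[[0,0,-6.7],[0,0,-2],-1],[[0,0,0],[-3.72,2.87,0],-1],[[0,0,0],[-3.72,2.87,0],-1],[[0,0,0],[-3.72,2.87,0],-1],[[0,0,0],[-3.72,2.87,0],-1],[[0,0,0],[-3.72,2.87,0],-1],[[0,0,0],[-3.72,2.87,0],-1]]' 20 && python3 -m crank '[[[0,0,0],[-3.72,2.87,0],-1],[[0,0,0],[-3.72,2.87,0],-1],[[0,0,0],[-3.72,2.87,0],-1],[[0,0,0],[-3.72,2.87,0],-1],[[0,0,0],[-3.72,2.87,0],-1],[[0,0,0],[-3.72,2.87,0],-1],[[0,0,0],[-3.72,2.87,0],-1],[[0,0,0],[-3.72,2.87,0],-1]]' && python3 -m crank '[[[0,0,0],[0,0,0],-1],[[0,0,0],[0,0,0],-1],[[0,0,0],[0,0,0],-1]]'
python3 - <<'E'
from h import *
from plant import r
plan(.4427,.035,.054,-140.5)
from scipy.spatial.transform import Rotation as R
s=r.get_state(); c=r.capture("wrist"); T=np.eye(4);T[:3,:3]=R.from_euler("xyz",s["eef_rot"],degrees=True).as_matrix();T[:3,3]=s["tcp_pos"]
T=T@c["hand_eye"]; np.savez("w1.npz",T=T,**c); cv2.imwrite("pics/w1.png",c["color"][:,:,::-1])
H=cv2.cvtColor(c["color"],cv2.COLOR_RGB2HSV).astype(int);P=cloud(c,T)
m=(H[...,0]<22)&(H[...,1]>70)&(P[...,2]>.032)&(P[...,2]<.05)
if m.any():
    q=blob(m,np.argwhere(m)[:,::-1].mean(0)); print("pad",cv2.minEnclosingCircle(cast(c,np.argwhere(q)[:,::-1],.04,T)[:,:2].astype(np.float32)*1000),P[q].mean(0))
m=(P[...,2]<.017)&(P[...,2]>.005)&(np.hypot(P[...,0]-.547,P[...,1]-.014)<.06)
if m.any(): print("recess",cv2.minEnclosingCircle(P[m][:,:2].astype(np.float32)*1000),m.sum())
E
```

```text
time_s: 0.9
tcp_pos: [0.3592, -0.3298, 0.2602]
eef_rot: [180.0, 0.0, -140.6]
contact_force: [0.6, -0.2, 0.7]
gripper_width: 0.0875
gripper_force: 0.0
time_s: 1.7
tcp_pos: [0.443, 0.0368, 0.2606]
eef_rot: [180.0, 0.0, -140.5]
contact_force: [1.2, -0.6, 0.3]
gripper_width: 0.0876
gripper_force: 0.0
time_s: 2.0
tcp_pos: [0.4428, 0.0343, 0.2602]
eef_rot: [180.0, -0.0, -140.5]
contact_force: [-0.6, -0.5, 0.6]
gripper_width: 0.0878
gripper_force: 0.0
t 2.0 pos [0.4428 0.0343 0.2602] rot [ 180.    -0.  -140.5] F [-0.6 -0.5  0.6] w 0.0878
wz -0.04 shift [-0.03  0.06 20.62]
pad ((444.0364074707031, 36.70138931274414), 35.831661224365234) [0.44328914 0.03686161 0.04108248]
recess ((547.427490234375, 15.946603775024414), 40.83816909790039) 2183
```

View pics/w1.png

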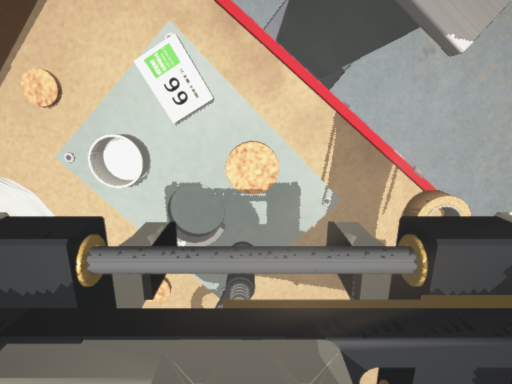

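The wrist view shows the pad (252,165) and recess (197,210) within 2 mm of the earlier measurements. I'll descend and grip the pad.

```bash
python3 -m crank '[[[0,0,0],[-0.15,0.08,4],-1],[[0,0,0],[0,0,4],-1],[[0,0,0],[0,0,4],-1],[[0,0,0],[0,0,4],-1],[[0,0,0],[0,0,3],-1],[[0,0,0],[0,0,1.7],-1],[[0,0,0],[0,0,0],-1],[[0,0,0],[0,0,0],-1]]' 12 && python3 -m crank '[[[0,0,0],[0,0,0],1],[[0,0,0],[0,0,0],1],[[0,0,0],[0,0,0],1],[[0,0,0],[0,0,0],1],[[0,0,0],[0,0,0],1],[[0,0,0],[0,0,0],1]]' 12
python3 - <<'E'
from h import *
plan(.4434+.1038,.0359-.0207,.054,-140.5)
E
```

```text
time_s: 2.85
tcp_pos: [0.4441, 0.0356, 0.0539]
eef_rot: [-180.0, -0.0, -140.6]
contact_force: [0.6, -0.3, 0.2]
gripper_width: 0.0877
gripper_force: 0.0
time_s: 3.45
tcp_pos: [0.4439, 0.0365, 0.0536]
eef_rot: [-180.0, 0.0, -140.5]
contact_force: [0.4, 0.1, -0.5]
gripper_width: 0.0453
gripper_force: 0.0
t 3.45 pos [0.4439 0.0365 0.0536] rot [-180.     0.  -140.5] F [ 0.4  0.1 -0.5] w 0.0453
wz -0.03 shift [-6.61 -8.21 -0.04]
```

The opening of 45 mm is below the pad's 72 mm, so the grip missed. I'll look.

```bash
cat >> h.py <<'E'
def wrist(name):
    from plant import r
    from scipy.spatial.transform import Rotation as R
    s=r.get_state(); c=r.capture("wrist"); T=np.eye(4);T[:3,:3]=R.from_euler("xyz",s["eef_rot"],degrees=True).as_matrix();T[:3,3]=s["tcp_pos"]
    T=T@c["hand_eye"]; cv2.imwrite(f"pics/{name}.png",c["color"][:,:,::-1]); return c,T
def find(c,T=None,z=.04):
    H=cv2.cvtColor(c["color"],cv2.COLOR_RGB2HSV).astype(int);P=cloud(c,T)
    m=(H[...,0]<22)&(H[...,1]>70)&(P[...,2]>z-.008)&(P[...,2]<z+.012)&(abs(P[...,0]-.49)<.12)&(abs(P[...,1]-.03)<.13)
    q=blob(m,np.argwhere(m)[:,::-1].mean(0)); print("pad",cv2.minEnclosingCircle(cast(c,np.argwhere(q)[:,::-1],z,T)[:,:2].astype(np.float32)*1000),P[q].mean(0).round(4),q.sum())
E
python3 - <<'E'
from h import *
from plant import r
c,T=wrist("w2"); 
try: find(c,T)
except Exception as e: print(e)
c2=r.capture("top")
cv2.imwrite("pics/w2.png",np.hstack([c["color"],cv2.resize(c2["color"][110:270,170:330],(384,384),interpolation=cv2.INTER_CUBIC)])[:,96:,::-1])
print(r.get_state()["gripper_width"])
E
```

```text
pad ((442.4265441894531, 35.66858673095703), 35.32535171508789) [0.4364 0.0308 0.041 ] 6540
0.03719602360323753
```

View pics/w2.png

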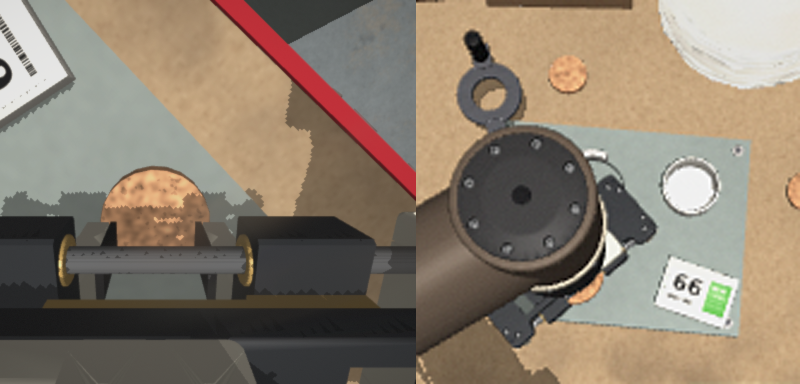

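Run:
```python
from h import *
c,T=wrist("w3"); P=cloud(c,T)
from plant import r
print(r.get_state()["gripper_width"],r.get_state()["gripper_force"],r.get_state()["contact_force"], c["hand_eye"].round(3).tolist())
L=(P-r.get_state()["tcp_pos"])
a=np.radians(-140.5); X=np.stack([L@[np.cos(a),np.sin(a),0],L@[np.sin(a),-np.cos(a),0],P[...,2]],-1)*1000
for v in (215,222,228,234,240,246):print(v,[tuple(X[v,u].round(0).astype(int)) for u in range(170,340,12)])
```

```text
0.03319182517465059 0.0 [-0.28560513  0.66791482  0.53368801] [[0.001, -0.965, -0.261, 0.069], [1.0, 0.001, -0.0, 0.001], [0.0, -0.261, 0.965, -0.165], [0.0, 0.0, 0.0, 1.0]]
215 [(np.int64(0), np.int64(-56), np.int64(27)), (np.int64(0), np.int64(-48), np.int64(26)), (np.int64(0), np.int64(-40), np.int64(26)), (np.int64(5), np.int64(-29), np.int64(41)), (np.int64(5), np.int64(-21), np.int64(42)), (np.int64(5), np.int64(-13), np.int64(40)), (np.int64(5), np.int64(-5), np.int64(41)), (np.int64(5), np.int64(2), np.int64(41)), (np.int64(5), np.int64(10), np.int64(40)), (np.int64(5), np.int64(18), np.int64(41)), (np.int64(5), np.int64(26), np.int64(40)), (np.int64(5), np.int64(33), np.int64(41)), (np.int64(0), np.int64(44), np.int64(26)), (np.int64(0), np.int64(53), np.int64(26)), (np.int64(0), np.int64(61), np.int64(26))]
222 [(np.int64(37), np.int64(-24), np.int64(137)), (np.int64(35), np.int64(-22), np.int64(130)), (np.int64(10), np.int64(-32), np.int64(66)), (np.int64(10), np.int64(-25), np.int64(66)), (np.int64(9), np.int64(-18), np.int64(63)), (np.int64(0), np.int64(-13), np.int64(41
[... 2395 characters left out ...]
3), np.int64(148))]
246 [(np.int64(34), np.int64(-22), np.int64(146)), (np.int64(30), np.int64(-20), np.int64(139)), (np.int64(30), np.int64(-17), np.int64(139)), (np.int64(31), np.int64(-13), np.int64(140)), (np.int64(31), np.int64(-9), np.int64(140)), (np.int64(31), np.int64(-6), np.int64(139)), (np.int64(31), np.int64(-2), np.int64(140)), (np.int64(31), np.int64(1), np.int64(139)), (np.int64(30), np.int64(5), np.int64(139)), (np.int64(30), np.int64(9), np.int64(139)), (np.int64(31), np.int64(12), np.int64(139)), (np.int64(31), np.int64(16), np.int64(139)), (np.int64(30), np.int64(19), np.int64(139)), (np.int64(32), np.int64(22), np.int64(141)), (np.int64(36), np.int64(23), np.int64(151))]
```

The depth image puts the fingertips at z ≈ 0.060, above the pad, although the stated geometry gives 0.029. I'll open and look at the tip height there.

```bash
python3 -m crank '[[[0,0,0],[0,0,0],-1],[[0,0,0],[0,0,0],-1],[[0,0,0],[0,0,0],-1],[[0,0,0],[0,0,0],-1],[[0,0,0],[0,0,0],-1],[[0,0,0],[0,0,0],-1],[[0,0,0],[0,0,0],-1],[[0,0,0],[0,0,0],-1]]'
python3 - <<'E'
from h import *
c,T=wrist("w4"); P=cloud(c,T)
from plant import r
print(r.get_state()["gripper_width"]);find(c,T)
L=(P-r.get_state()["tcp_pos"])
a=np.radians(-140.5); X=np.stack([L@[np.cos(a),np.sin(a),0],L@[np.sin(a),-np.cos(a),0],P[...,2]],-1)*1000
f=(abs(X[...,0]-10)<4)&(abs(X[...,1])>30)&(abs(X[...,1])<75)&(X[...,2]<90)&(X[...,2]>45)
for s in(-1,1): g=f&(s*X[...,1]>0); print(s,g.sum(),np.percentile(X[g],[0,5,50,100],axis=0).round(0).tolist() if g.any() else "")
E
```

```text
time_s: 4.4
tcp_pos: [0.4439, 0.0364, 0.0535]
eef_rot: [-180.0, -0.0, -140.5]
contact_force: [-0.1, 1.1, 0.1]
gripper_width: 0.0865
gripper_force: 0.0
0.08687556179431893
pad ((443.2472229003906, 36.37588882446289), 36.08790588378906) [0.4375 0.0315 0.041 ] 7154
-1 709 [[6.0, -59.0, 61.0], [7.0, -58.0, 66.0], [10.0, -49.0, 79.0], [11.0, -42.0, 90.0]]
1 698 [[6.0, 44.0, 61.0], [7.0, 44.0, 66.0], [10.0, 51.0, 79.0], [11.0, 61.0, 90.0]]
```

View pics/w4.png

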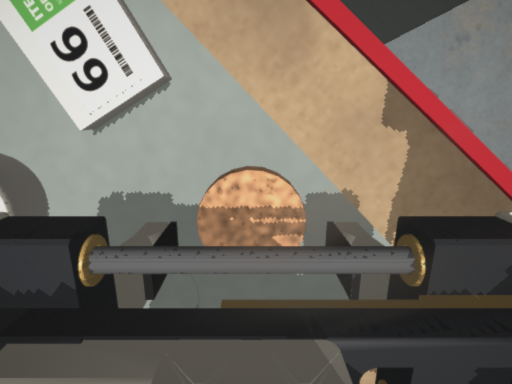

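The tips really are about 8 mm behind the TCP. I'll lower in small steps and watch the force.

```bash
python3 -m crank '[[[0,0,0],[0,0,0.7],-1],[[0,0,0],[0,0,0.7],-1],[[0,0,0],[0,0,0.6],-1],[[0,0,0],[0,0,0],-1]]' && python3 -m crank '[[[0,0,0],[0,0,0.4],-1],[[0,0,0],[0,0,0.4],-1],[[0,0,0],[0,0,0],-1]]' && python3 -m crank '[[[0,0,0],[0,0,0.2],-1],[[0,0,0],[0,0,0.2],-1],[[0,0,0],[0,0,0],-1]]'
```

```text
time_s: 4.85
tcp_pos: [0.4431, 0.036, 0.0323]
eef_rot: [180.0, -0.1, -140.6]
contact_force: [0.2, 0.3, 0.8]
gripper_width: 0.0875
gripper_force: 0.0
time_s: 5.15
tcp_pos: [0.4436, 0.0362, 0.025]
eef_rot: [180.0, -0.0, -140.5]
contact_force: [0.1, 0.3, 0.0]
gripper_width: 0.0877
gripper_force: 0.0
time_s: 5.45
tcp_pos: [0.4438, 0.0364, 0.0213]
eef_rot: [180.0, -0.0, -140.5]
contact_force: [-0.4, -0.1, -0.2]
gripper_width: 0.0874
gripper_force: 0.0
```

```bash
python3 -m crank '[[[0,0,0],[0,0,0],0.3],[[0,0,0],[0,0,0],0.3],[[0,0,0],[0,0,0],0.3],[[0,0,0],[0,0,0],0.3],[[0,0,0],[0,0,0],0.3]]' 10; python3 -c "
from h import *
plan(.4434+.1038,.0359-.0207,.021,-140.5)"
```

```text
time_s: 5.95
tcp_pos: [0.444, 0.0364, 0.0216]
eef_rot: [-180.0, 0.0, -140.5]
contact_force: [0.5, -0.3, 1.0]
gripper_width: 0.0715
gripper_force: 10.0
t 5.95 pos [0.444  0.0364 0.0216] rot [-180.     0.  -140.5] F [ 0.5 -0.3  1. ] w 0.0715
wz -0.05 shift [-6.62 -8.2   0.06]
```

The pad is gripped at 71.5 mm. Next I slide it to the recess.

```bash
python3 -m crank '[[[0,0,0],[-1.09,-1.37,0],0.3],[[0,0,0],[-1.09,-1.37,0],0.3],[[0,0,0],[-1.09,-1.37,0],0.3],[[0,0,0],[-1.09,-1.37,0],0.3],[[0,0,0],[-1.09,-1.37,0],0.3],[[0,0,0],[-1.09,-1.37,0],0.3],[[0,0,0],[0,0,0],0.3],[[0,0,0],[0,0,0],0.3]]' && python3 -m crank '[[[0,0,0],[0,0,0],-0.8],[[0,0,0],[0,0,0],-0.8],[[0,0,0],[0,0,0],-0.8],[[0,0,0],[0,0,0],-0.8]]'
python3 - <<'E'
from h import *
c,T=wrist("w5")
for z in(.04,.025): 
    try: find(c,T,z)
    except Exception as e: print(z,e)
E
```

```text
time_s: 6.75
tcp_pos: [0.5461, 0.0143, 0.021]
eef_rot: [180.0, -0.0, -140.6]
contact_force: [-1.1, 0.1, -0.7]
gripper_width: 0.0715
gripper_force: 10.0
time_s: 7.15
tcp_pos: [0.5465, 0.0147, 0.0217]
eef_rot: [-180.0, 0.0, -140.5]
contact_force: [-0.2, -0.0, -0.3]
gripper_width: 0.0788
gripper_force: 0.0
0.04 attempt to get argmin of an empty sequence
pad ((544.3648071289062, 14.245280265808105), 35.96193313598633) [0.5363 0.0075 0.026 ] 7424h.py:30: RuntimeWarning: Mean of empty slice.
  q=blob(m,np.argwhere(m)[:,::-1].mean(0)); print("pad",cv2.minEnclosingCircle(cast(c,np.argwhere(q)[:,::-1],z,T)[:,:2].astype(np.float32)*1000),P[q].mean(0).round(4),q.sum())
  ret = um.true_divide(
```

The pad has dropped flat: its top is at 0.026 and it is about 3 mm off centre. Next comes the ramekin.

```bash
python3 -m crank '[[[0,0,0],[0,0,0],-1],[[0,0,0],[0,0,-2],-1],[[0,0,0],[0,0,-4],-1],[[0,0,0],[0,0,-4],-1],[[0,0,0],[0,0,-2],-1],[[0,0,0],[0,0,0],-1]]'
python3 - <<'E'
from h import *
d=dict(np.load("w1.npz"));T=d.pop("T")
c,T2=wrist("w6")
for c,T in((d,T),(c,T2)):
    P=cloud(c,T); m=(P[...,2]>.052)&(P[...,2]<.066)&(np.hypot(P[...,0]-.543,P[...,1]+.106)<.05); X=P[m]
    if m.sum()>5: print(cv2.minEnclosingCircle(X[:,:2].astype(np.float32)*1000),X.mean(0),m.sum())
plan(.543,-.105,.145,-140.5)
E
```

```text
time_s: 7.8
tcp_pos: [0.5486, 0.015, 0.1451]
eef_rot: [-179.9, 0.3, -140.5]
contact_force: [-0.6, -0.1, 0.5]
gripper_width: 0.088
gripper_force: 0.0
((543.64013671875, -104.2962646484375), 34.39698791503906) [ 0.54751835 -0.10693232  0.05991877] 696
((543.7779541015625, -104.43475341796875), 34.42582702636719) [ 0.54593531 -0.1099122   0.06000272] 1619
t 7.85 pos [0.5474 0.0148 0.1431] rot [-179.9    0.2 -140.5] F [ 0.6 -0.4 -1.1] w 0.0878
wz -0.04 shift [ 7.97 -8.96 -0.19]
```

```bash
python3 -m crank '[[[0,0,0],[2.62,-3,0],-1],[[0,0,0],[2.62,-3,0],-1],[[0,0,0],[2.62,-3,0],-1],[[0,0,0],[0,0,0],-1],[[0,0,0],[0,0,0],-1]]' && python3 -m crank '[[[0,0,0],[0,0,3],-1],[[0,0,0],[0,0,3],-1],[[0,0,0],[0,0,3],-1],[[0,0,0],[0,0,1.5],-1],[[0,0,0],[0,0,0.8],-1],[[0,0,0],[0,0,0.4],-1],[[0,0,0],[0,0,0],-1]]' && python3 -m crank '[[[0,0,0],[0,0,0],0.4],[[0,0,0],[0,0,0],0.4],[[0,0,0],[0,0,0],0.4],[[0,0,0],[0,0,0],0.4],[[0,0,0],[0,0,0],0.4],[[0,0,0],[0,0,0],0.4]]' 8; python3 -c "
from h import *
plan(.5467,.0148,.0235,-140.5)"
```

```text
time_s: 8.35
tcp_pos: [0.5423, -0.1058, 0.1402]
eef_rot: [179.9, -0.1, -140.7]
contact_force: [0.2, 0.5, -0.2]
gripper_width: 0.0877
gripper_force: 0.0
time_s: 9.05
tcp_pos: [0.5433, -0.1045, 0.0244]
eef_rot: [180.0, -0.0, -140.5]
contact_force: [-0.3, -0.5, -0.2]
gripper_width: 0.0872
gripper_force: 0.0
time_s: 9.65
tcp_pos: [0.5436, -0.1049, 0.0251]
eef_rot: [-180.0, 0.0, -140.5]
contact_force: [-1.1, 1.7, 5.8]
gripper_width: 0.0667
gripper_force: 8.0
t 9.65 pos [ 0.5436 -0.1049  0.0251] rot [-180.     0.  -140.5] F [-1.1  1.7  5.8] w 0.0667
wz -0.03 shift [-7.86  9.04  0.16]
```

```bash
python3 -m crank '[[[0,0,0],[-0.98,1.13,-0.05],0.4],[[0,0,0],[-0.98,1.13,0],0.4],[[0,0,0],[-0.98,1.13,0],0.4],[[0,0,0],[-0.98,1.13,0],0.4],[[0,0,0],[-0.98,1.13,0],0.4],[[0,0,0],[-0.98,1.13,0],0.4],[[0,0,0],[-0.98,1.13,0],0.4],[[0,0,0],[-0.98,1.13,0],0.4]]' && python3 -m crank '[[[0,0,0],[0,0,0],0.4],[[0,0,0],[0,0,0],0.4],[[0,0,0],[0,0,0],-0.7],[[0,0,0],[0,0,0],-0.9],[[0,0,0],[0,0,0],-1],[[0,0,0],[0,0,0],-1]]' && python3 -m crank '[[[0,0,0],[0,0,-2],-1],[[0,0,0],[0,0,-4],-1],[[0,0,0],[0,0,-4],-1],[[0,0,0],[0,0,-4],-1],[[0,0,0],[0,0,-4],-1],[[0,0,0],[0,0,-2],-1],[[0,0,0],[0,0,0],-1],[[0,0,0],[0,0,0],-1]]'
python3 - <<'E'
from h import *
c,T=wrist("w7"); P=cloud(c,T); m=(P[...,2]>.054)&(P[...,2]<.068)&(np.hypot(P[...,0]-.547,P[...,1]-.015)<.037); X=P[m]
print(cv2.minEnclosingCircle(X[:,:2].astype(np.float32)*1000),X.mean(0),m.sum(),np.percentile(X[:,2],[50,95]))
A=np.c_[X[:,:2],np.ones(len(X))]; top=X[:,2]>.058; print("tilt",np.linalg.lstsq(A[top],X[top,2],rcond=None)[0][:2])
plan(.69,.14,.22,12)
E
```

```text
time_s: 10.45
tcp_pos: [0.5462, 0.0159, 0.0251]
eef_rot: [-180.0, -0.0, -140.5]
contact_force: [-0.1, -4.0, 4.8]
gripper_width: 0.0668
gripper_force: 8.0
time_s: 11.05
tcp_pos: [0.5459, 0.0143, 0.0246]
eef_rot: [180.0, -0.0, -140.6]
contact_force: [0.1, 1.3, -0.3]
gripper_width: 0.0868
gripper_force: 0.0
time_s: 11.85
tcp_pos: [0.546, 0.0145, 0.2249]
eef_rot: [180.0, 0.0, -140.6]
contact_force: [1.0, -0.2, -0.1]
gripper_width: 0.0876
gripper_force: 0.0
((546.8006591796875, 17.098751068115234), 33.99342346191406) [0.54875655 0.01846079 0.06084041] 624 [0.06151572 0.06307204]
tilt [-0.00436807 -0.00029312]
t 11.9 pos [0.5456 0.0145 0.2241] rot [ 1.800e+02 -1.000e-01 -1.406e+02] F [-1.1  0.6 -0.3] w 0.0877
wz -152.57 shift [16.74 -9.28  0.41]
```

View pics/w7.png

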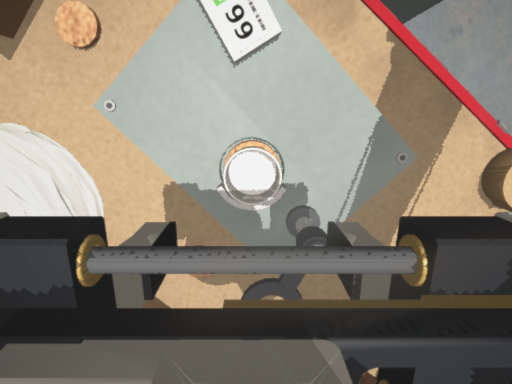

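The wrist view shows the ramekin upright on the pad near (251,172), about 2 mm off centre. Next is the exact position of the knob and post.

Run:
```python
from h import *
c=dict(np.load("top0.npz"));P=cloud(c);im=c["color"].astype(int).sum(-1)
vv,uu=np.indices(im.shape)
k=(im<150)&(np.hypot(uu-195,vv-130)<14)&(P[...,2]>.09); X=P[k]
print("knob",k.sum(),np.percentile(X[:,2],[5,50,95]).round(4)); t=X[X[:,2]>np.percentile(X[:,2],95)-.012]
print("knobtop",cv2.minEnclosingCircle(t[:,:2].astype(np.float32)*1000),len(t))
pt=np.argwhere(k)[:,::-1]; print(pt.min(0),pt.max(0))
r=(im>170)&(im<400)&(P[...,2]>.088)&(P[...,2]<.108)&(np.hypot(uu-201,vv-150)<22);X=P[r];
X=X[np.hypot(X[:,0]-.65,X[:,1]-.13)<.045]; print("ring",cv2.minEnclosingCircle(X[:,:2].astype(np.float32)*1000),np.median(X[:,2]),len(X))
q=(P[...,2]>.138)&(np.hypot(uu-208,vv-178)<14);X=P[q];print("post",cv2.minEnclosingCircle(X[:,:2].astype(np.float32)*1000),np.median(X[:,2]),len(X))
from plant import r as R_
c=R_.capture("side");P=cloud(c);im=c["color"].astype(int).sum(-1);vv,uu=np.indices(im.shape)
k=(im<150)&(np.hypot(uu-172,vv-192)<16)&(P[...,2]>.06);X=P[k];print("side knob",len(X),X[:,2].min() if len(X) else 0,np.percentile(X,[5,50,95],axis=0).round(4).tolist() if len(X) else 0)
t=X[(X[:,2]>.11)&(X[:,2]<.15)];print(t[:,:2].mean(0),len(t))
```

```text
knob 75 [0.0994 0.1371 0.153 ]
knobtop ((691.975341796875, 138.04428100585938), 8.1095552444458) 33
[191 123] [202 142]
ring ((648.7826538085938, 130.318115234375), 43.76288986206055) 0.09677290200493777 420
post ((451.0536193847656, 39.84357452392578), 135.63998413085938) 0.14373947773055384 53
side knob 84 0.09316616218165197 [[0.6639, 0.1301, 0.1027], [0.6873, 0.1429, 0.1329], [0.695, 0.1496, 0.1565]]
[0.68788764 0.14319833] 49
```

```bash
python3 -m crank '[[[0,0,-8.48],[0,0,0],-1],[[0,0,-8.48],[0,0,0],-1],[[0,0,-8.48],[0,0,0],-1],[[0,0,-8.48],[0,0,0],-1],[[0,0,-8.48],[0,0,0],-1],[[0,0,-8.48],[0,0,0],-1],[[0,0,-8.48],[0,0,0],-1],[[0,0,-8.48],[0,0,0],-1]]' >/dev/null&& python3 -m crank '[[[0,0,-8.48],[0,0,0],-1],[[0,0,-8.48],[0,0,0],-1],[[0,0,-8.48],[0,0,0],-1],[[0,0,-8.48],[0,0,0],-1],[[0,0,-8.48],[0,0,0],-1],[[0,0,-8.48],[0,0,0],-1],[[0,0,-8.48],[0,0,0],-1],[[0,0,-8.48],[0,0,0],-1]]' > /dev/null && python3 -m crank '[[[0,0,-8.48],[0,0,0],-1],[[0,0,-8.48],[0,0,0],-1],[[0,0,0],[0,0,0],-1],[[0,0,0],[0,0,0],-1]]' && python3 -c "
from h import *
plan(.693,.138,.0975,11.8)
from plant import r;print(r.get_state()['joints'].round(0))"
```

```text
time_s: 13.95
tcp_pos: [0.5458, 0.0145, 0.224]
eef_rot: [180.0, 0.1, 11.8]
contact_force: [0.5, 0.3, -0.6]
gripper_width: 0.088
gripper_force: 0.0
t 13.95 pos [0.5458 0.0145 0.224 ] rot [1.80e+02 1.00e-01 1.18e+01] F [ 0.5  0.3 -0.6] w 0.088
wz 0.03 shift [16.93 -9.08 12.65]
[ 22.   8. -15.  -0. -66.  80.]
```

```bash
python3 -m crank '[[[0,0,0],[3.39,-1.82,0],-1],[[0,0,0],[3.39,-1.82,0],-1],[[0,0,0],[3.39,-1.82,0],-1],[[0,0,0],[3.39,-1.82,0],-1],[[0,0,0],[3.39,-1.82,0],-1],[[0,0,0],[0,0,0],-0.5],[[0,0,0],[0,0,0],-0.5]]' && python3 -m crank '[[[0,0,0],[0,0,2.5],-0.5],[[0,0,0],[0,0,2.5],-0.5],[[0,0,0],[0,0,2.5],-0.5],[[0,0,0],[0,0,2.5],-0.5],[[0,0,0],[0,0,1.5],-0.5],[[0,0,0],[0,0,1],-0.5],[[0,0,0],[0,0,0],-0.5],[[0,0,0],[0,0,0],-0.5]]' && python3 -m crank '[[[0,0,0],[0,0,0],1],[[0,0,0],[0,0,0],1],[[0,0,0],[0,0,0],1],[[0,0,0],[0,0,0],1],[[0,0,0],[0,0,0],1],[[0,0,0],[0,0,0],1],[[0,0,0],[0,0,0],1],[[0,0,0],[0,0,0],1]]' 15
python3 - <<'E'
from h import *
from plant import r
plan(.693,.138,.0975,11.8)
c,T=wrist("w8")
E
```

```text
time_s: 14.65
tcp_pos: [0.6928, 0.1396, 0.223]
eef_rot: [180.0, 0.2, 12.0]
contact_force: [0.1, -0.6, -0.0]
gripper_width: 0.0767
gripper_force: 0.0
time_s: 15.45
tcp_pos: [0.6934, 0.1392, 0.101]
eef_rot: [180.0, -0.1, 12.1]
contact_force: [0.1, 0.1, 0.3]
gripper_width: 0.0658
gripper_force: 0.0
time_s: 16.25
tcp_pos: [0.6929, 0.1391, 0.1]
eef_rot: [180.0, 0.0, 12.1]
contact_force: [0.2, -0.6, 0.1]
gripper_width: 0.02
gripper_force: 15.0
t 16.25 pos [0.6929 0.1391 0.1   ] rot [180.    0.   12.1] F [ 0.2 -0.6  0.1] w 0.02
wz 0.3 shift [-0.01  0.11  0.25]
```

View pics/w8.png

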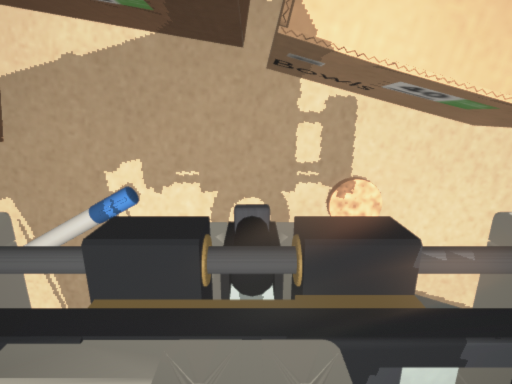

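The knob is gripped at exactly 20 mm. I'll start with a short arc to check the row convention.

```bash
python3 -m crank '[[[0,0,5],[-0.05,1.23,0.12],1],[[0,0,5],[-0.05,1.23,0.12],1],[[0,0,5],[-0.05,1.23,0.12],1],[[0,0,5],[-0.05,1.23,0.12],1],[[0,0,0],[0,0,0],1],[[0,0,0],[0,0,0],1]]' 20
cat >> h.py <<'E'
def ang():
    from plant import r
    s=r.get_state();d=s["tcp_pos"][:2]-[.556,.1095];a=np.degrees(np.arctan2(d[1],d[0]))
    print("ang",a.round(2),"rad",np.hypot(*d).round(4),"z",s["tcp_pos"][2].round(4),"yaw",s["eef_rot"][2].round(1),"theta~",round(2-(a+95.5)/57.3,3),"F",s["contact_force"].round(1),"M",s["moment"].round(2),"w",round(s["gripper_width"],4))
E
python3 -c "
from h import *
ang()"
```

```text
time_s: 16.9
tcp_pos: [0.6949, 0.0901, 0.0952]
eef_rot: [180.0, 0.0, -7.8]
contact_force: [-0.1, -0.9, -0.4]
gripper_width: 0.0196
gripper_force: 20.0
ang -7.95 rad 0.1402 z 0.0952 yaw -7.8 theta~ 0.472 F [-0.1 -0.9 -0.4] M [-0.41  0.01 -0.11] w 0.0196
```

The convention holds (radius 0.140, z on the helix), so I continue.

```bash
python3 -m crank '[[[0,0,5],[-0.05,1.23,0.12],1],[[0,0,5],[-0.05,1.23,0.12],1],[[0,0,5],[-0.05,1.23,0.12],1],[[0,0,5],[-0.05,1.23,0.12],1],[[0,0,5],[-0.05,1.23,0.12],1],[[0,0,5],[-0.05,1.23,0.12],1],[[0,0,5],[-0.05,1.23,0.12],1],[[0,0,5],[-0.05,1.23,0.12],1]]' && python3 -m crank '[[[0,0,5],[-0.05,1.23,0.12],1],[[0,0,5],[-0.05,1.23,0.12],1],[[0,0,5],[-0.05,1.23,0.12],1],[[0,0,5],[-0.05,1.23,0.12],1],[[0,0,5],[-0.05,1.23,0.12],1],[[0,0,5],[-0.05,1.23,0.12],1],[[0,0,0],[0,0,0],1],[[0,0,0],[0,0,0],1]]' && python3 -c "
from h import *
ang()"
```

```text
time_s: 17.7
tcp_pos: [0.6503, 0.0053, 0.0856]
eef_rot: [-179.9, -0.0, -47.9]
contact_force: [0.9, 0.3, -1.7]
gripper_width: 0.0193
gripper_force: 20.0
time_s: 18.5
tcp_pos: [0.5852, -0.0281, 0.0784]
eef_rot: [180.0, 0.0, -77.7]
contact_force: [0.3, 1.2, -3.8]
gripper_width: 0.0197
gripper_force: 20.0
ang -78.03 rad 0.1407 z 0.0784 yaw -77.7 theta~ 1.695 F [ 0.3  1.2 -3.8] M [ 0.06  0.08 -0.2 ] w 0.0197
```

```bash
python3 -m crank '[[[0,0,5],[-0.05,1.23,0.12],1],[[0,0,5],[-0.05,1.23,0.12],1],[[0,0,5],[-0.05,1.23,0.12],1],[[0,0,0],[0,0,0],1],[[0,0,0],[0,0,0],1]]' 30 >/dev/null&& python3 -c "
from h import *
ang()" && python3 -m crank '[[[0,0,3],[-0.02,0.74,0.07],1],[[0,0,3],[-0.02,0.74,0.07],1],[[0,0,0],[0,0,0],1],[[0,0,0],[0,0,0],1]]'>/dev/null && python3 -c "
from h import *
ang()" && python3 -m crank '[[[0,0,3],[-0.02,0.74,0.07],1],[[0,0,2],[-0.01,0.49,0.05],1],[[0,0,0],[0,0,0],1],[[0,0,0],[0,0,0],1]]'>/dev/null && python3 -c "
from h import *
ang()"
```

```text
ang -92.87 rad 0.1408 z 0.0748 yaw -92.6 theta~ 1.954 F [ 0.   3.3 -4.7] M [ 1.14 -0.03 -0.15] w 0.0195
ang -98.58 rad 0.1407 z 0.0738 yaw -98.7 theta~ 2.054 F [ 2.2  4.7 -0.8] M [ 1.47 -0.59 -0.09] w 0.0197
ang -102.45 rad 0.1402 z 0.0741 yaw -103.6 theta~ 2.121 F [ 7.8 -0.   2.3] M [-0.28 -2.38  0.01] w 0.0194
```

The tangential force has risen to about 8 N, so the ring bears on the rim. I'll release, withdraw and verify.

```bash
python3 -m crank '[[[0,0,0],[0,0,0],0.4],[[0,0,0],[0,0,0],0],[[0,0,0],[0,0,0],0],[[0,0,0],[0,0,0],0],[[0,0,0],[0,0,0],0],[[0,0,0],[0,0,0],0]]' && python3 -m crank '[[[0,0,0],[0,0,-2],0],[[0,0,0],[0,0,-4],0],[[0,0,0],[0,0,-4],0],[[0,0,0],[0,0,-4],0],[[0,0,0],[0,0,-4],0],[[0,0,0],[4,0,0],0],[[0,0,0],[4,0,0],0],[[0,0,0],[4,0,0],0]]' && python3 -m crank '[[[0,0,0],[4,0,0],0],[[0,0,0],[4,0,0],0],[[0,0,0],[0,0,0],0],[[0,0,0],[0,0,0],0]]'
python3 - <<'E'
from h import *
from plant import r
c=r.capture("side"); t=r.capture("top"); np.savez("side9.npz",**c); np.savez("top9.npz",**t)
cv2.imwrite("pics/f.png",np.hstack([cv2.resize(t["color"][120:260,180:320],(400,400),interpolation=cv2.INTER_CUBIC),cv2.resize(c["color"][160:260,170:310],(400,400),interpolation=cv2.INTER_CUBIC)])[:,:,::-1])
E
```

```text
time_s: 20.4
tcp_pos: [0.5212, -0.0279, 0.072]
eef_rot: [180.0, -0.0, -103.9]
contact_force: [0.6, 0.3, -0.2]
gripper_width: 0.044
gripper_force: 0.0
time_s: 21.2
tcp_pos: [0.4921, -0.1451, 0.2526]
eef_rot: [-180.0, 0.0, -103.8]
contact_force: [1.1, -0.7, -0.4]
gripper_width: 0.0438
gripper_force: 0.0
time_s: 21.6
tcp_pos: [0.4729, -0.2227, 0.252]
eef_rot: [180.0, 0.0, -104.0]
contact_force: [-0.8, 0.1, -0.4]
gripper_width: 0.0437
gripper_force: 0.0
```

View pics/f.png

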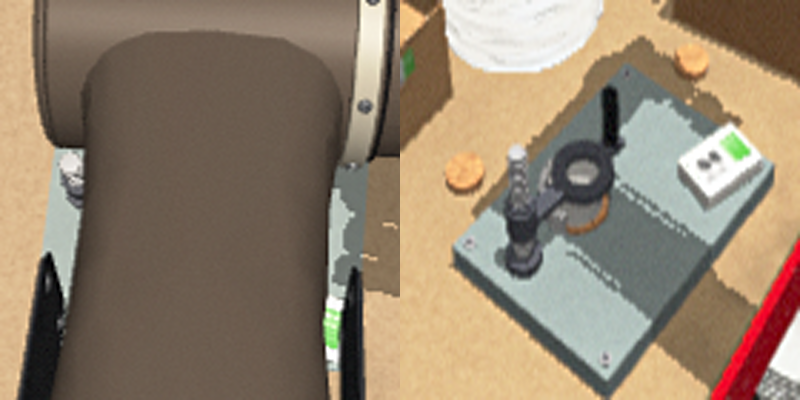

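The side view shows the ring sitting on the ramekin, with the cork rim visible beneath it. One numeric check of ring height, knob angle and cork level follows.

Run:
```python
from h import *
c=dict(np.load("side9.npz"));P=cloud(c);im=c["color"].astype(int);s=im.sum(-1);H=cv2.cvtColor(c["color"],cv2.COLOR_RGB2HSV).astype(int)
k=(s<150)&(P[...,2]>.085)&(np.hypot(P[...,0]-.53,P[...,1]+.025)<.04);X=P[k];print("knob",len(X),np.median(X[:,:2],0),X[:,2].max());m=np.median(X[:,:2],0)+[.0035,-.005]
a=np.degrees(np.arctan2(*(m-[.556,.1095])[::-1]));print("ang",a,"theta~",2-(a+95.5)/57.3)
q=(s<260)&(P[...,2]>.055)&(P[...,2]<.085)&(np.hypot(P[...,0]-.545,P[...,1]-.015)<.042);X=P[q];print("ring",len(X),np.percentile(X[:,2],[50,80]),cv2.minEnclosingCircle(X[:,:2].astype(np.float32)*1000))
o=(H[...,0]<22)&(H[...,1]>90)&(np.hypot(P[...,0]-.547,P[...,1]-.015)<.045)&(P[...,2]>.01);X=P[o];print("cork",len(X),np.percentile(X[:,2],[10,50,90]),X.mean(0))
w=(im.min(-1)>120)&(P[...,2]>.027)&(P[...,2]<.055)&(np.hypot(P[...,0]-.547,P[...,1]-.015)<.045);X=P[w];print("ram side",len(X),X.mean(0) if len(X) else "")
```

```text
knob 58 [ 0.52093809 -0.02469821] 0.12831246928329587
ang -102.77528050968749 theta~ 2.1269682462423645
ring 190 [0.07028521 0.0724458 ] ((539.0006103515625, 15.997486114501953), 40.642723083496094)
cork 36 [0.02112472 0.02492634 0.02872518] [0.51673093 0.01876266 0.07776875]
ram side 64 [0.55920901 0.00468815 0.03919305]
```

```bash
python3 -c "
from plant import r
print(r.close_job())"
```

```text
the job is handed in; nothing more can be done
None
```

I've handed the job in at about 22 s of the 64 s allowed, with no verdict returned. By my last measurements the pad was flat in the recess, the ramekin upright about 2 mm off centre, and the clamp turned down to about 2.12 rad on its rim. The contact force after release could not be read directly.

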